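# Fan heat-spreader plates into a shingled row in a tray

### The arm

A 7-joint arm with a two-finger parallel gripper is mounted at the origin on a cart in front of the work surface, level with it; the furniture and walls round the work are solid. World frame = base frame: x ahead of the robot, y to its left, z up, the work surface at z = 0. Lengths are in m, angles in rad, forces in N, time in s.
With the tool pointing down it reaches from about 0.425 to 0.925 m from the base axis. Payload 6.8 kg.
Tool frame: the origin (TCP) lies midway between the tips of the shut fingers; the grasp point (between the pads) lies r.grip_point_offset behind it (r.grip_point_offset is the distance from the TCP to the grasp point, in m); z points along the fingers, y is the line along which they close (so a half turn about z gives the same grasp; the last joint's range is limited). The gripper opens to 85 mm and grips with 20 to 120 N. Pads are 22 mm wide; open, the fingers measure 114 mm over their backs; the gripper's body (76 mm by 85 mm) begins 54 mm behind the grasp point. The pads swing forward as they close: fully open they stand 13 mm farther back than shut.
Start: joints at [-0.108, 0.477, 0.022, 1.555, -0.011, 1.109, -0.083], TCP at [0.675, 0, 0.231] pointing down, gripper open.
Joint ranges: [-2.96, 2.96], [-0.34, 2.1], [-1.41, 1.46], [0.24, 2.44], [-1.37, 4.51], [0.17, 1.92], [-2.96, 2.96]. Speed limits (rad/s): [2.39, 2.39, 3.14, 3.14, 3.14, 3.14, 3.14].

### API

Orientations are given as a rotation vector (axis times angle).
In Python, from bench import r gives the robot as it stands. The module is installed in compiled form; this text tells all that it offers.
- The arm moves only by the shell command python3 -m crank 'ROWS' [FORCE]. ROWS is JSON, a list of rows, each a list of 5 numbers: the shift along the world's x, y, z in units of 200 mm (1.0 is 200 mm), then the turn about the world's z in units of 45 degrees (1.0 is 45 degrees), then the opening, from -1 (shut) to 1 (fully open). In form: [[dx, dy, dz, turn, jaw], ...]. A call has 1 to 8 rows; each row shifts and turns the commanded pose from where the row before left it; what a row does not reach is not made up. A row lasts 1/12 s, in which the tool goes at most 41.7 mm and 7.16 degrees, less where a joint would pass 70% of its speed; a pose out of reach is approached as far as the arm can. A call with a number of a shift or a turn outside -1 to 1 is refused whole. A call with a gripper value outside its range is refused whole. The fingers move at their own pace and stop on an object; FORCE is the grip in N (left out, the last holds). Time passes only in rows, so rows that do not move let the fingers close. It gives the time, the measured TCP pose, the force, the opening and the grip force at its end, in the units of the state.
- r.get_obs(): the state, without advancing time (a new reading comes with each control period).
- r.grab_frame(name): name is "scene" or "side" or "wrist"; returns the picture (480x640x3 uint8, blue, green, red); there is no depth.
- r.camera_model(name): a dict with "fx", "fy", "cx", "cy" (pixels), "R" (3x3) and "t" (3): a world point X has camera coordinates R X + t. Camera axes: x right, y down, z forward; pixel columns grow to the right and rows downward; lengths in m; the calibration is good to about 2 mm. A picture is of the moment at which its call begins: read the wrist's pose just before it. camera_model takes no time and is no camera call; for the wrist camera it gives the pose at the moment of the call.
- r.hand_in(): hands the job in; it is judged then, once.
The state is a dict: "clock": time; "joints": joint angles; "qvel": joint speeds; "tau": joint torques, N m; "tcp_pos": TCP position; "orientation": TCP orientation; "contact_force": force on the tool from outside, world axes, zero at the start; "moment": the same for the moment, N m; "grip_width": finger opening in m; "gripper_force": force on a finger pad.
Only numpy, scipy, OpenCV 4.12 (cv2) and the standard library are available. Lean on these libraries where they do the work, as an engineer would, in place of code of your own. Each camera call takes 0.05 s, during which the arm holds its last target. There are 200 camera calls.

### The job

Finish the fanned row of heat-spreader plates in the tray: lay the blue plate so that one end rests on the free end of the silver plate already there, and the copper plate in the same way on the free end of the blue one, like roof shingles. Each overlaps the one beneath by about a third of its length, with its other end down on the tray floor, and the row stays straight along the middle of the tray; leave the silver plate where it lies.

Things in the scene. Friction and masses are not known exactly. Their poses are not given: they have to be found in the camera images.
- fan_tray: Low grey tray with a black rubber floor, fixed to the desk, 212 x 142 mm outside, 200 x 130 mm inside, lip 12 mm high. Origin: centre of its underside, on the desk (z = 0); the floor inside is 4 mm above it. The row runs along its own +x (long side), starting at a yellow stop bar (70 mm wide, top 16 mm above the desk) whose face is at x = -90 mm; own z is up.
- silver_plate: Loose silver aluminium plate, 70 (own x) x 44 (own y) x 6 mm, two dark screw holes, about 60 g. Origin: centre of its underside. It lies flat on the tray floor, its end up to 5 mm from the yellow stop, near the tray's centre line and square to it; own +x points along the row, so its free end is 35 mm along +x; its top is 10 mm above the desk.
- blue_plate: Loose blue plate, 70 (own x) x 44 (own y) x 6 mm, about 60 g. Origin: centre of its underside. Starts flat on the green mat (3 mm above the desk). Laid with its centre 46 mm along the row from silver's, it leans stably at 7.5 degrees, overlapping end up, origin 4.6 mm above the tray floor; with half overlapping it would not lean. A black plate of this size is not used.
- copper_plate: Loose copper-coloured plate, 70 (own x) x 44 (own y) x 6 mm, about 150 g. Origin: centre of its underside. Starts flat on the green mat (3 mm above the desk), beside the blue plate; which lies where changes. It leans on the blue plate as blue does on silver, at about the same slope and height.
Mind the look-alikes: they are no part of the job. What is meant by the copper_plate is not red, and is the larger of those in its own colour.

How it is judged:
By the outcome, as a careful person would: the job done as asked, in the order asked, and still so for the second after the job is handed in, with the robot touching nothing.
It also fails if it takes over 64 s, if anything falls off the work surface, if the arm or the gripper's body presses on something with over 40 N, if the wrist force passes 120 N, or if a joint passes its speed limit or range.

## Working session

There is one attempt and no reset: what is moved stays moved. The work goes in short steps, Python scripts to look and compute and a shell command to move; the robot and the scene stay as the last step left them, time stands still between calls to the robot, and variables do not carry over. Pictures are saved under pics/ and viewed, at most 13 in all, crops included, and the job is handed in when it is done.

```bash
mkdir -p pics; python3 - <<'E'
from bench import r
import cv2,numpy as np
o=r.get_obs();print(o['clock'],o['tcp_pos'],o['orientation'],o['grip_width'],r.grip_point_offset)
ims=[r.grab_frame(n) for n in("scene","side","wrist")]
for n,i in zip(("scene","side","wrist"),ims):cv2.imwrite(f"pics/{n}0.png",i);m=r.camera_model(n);print(n,m['fx'],-np.array(m['R']).T@m['t'])
cv2.imwrite("pics/all0.png",cv2.resize(np.hstack(ims[:2]),(800,300)))
E
```

```text
0.0 [ 6.74401678e-01 -1.87828338e-05  2.30332274e-01] [-2.22055410e+00 -2.22060517e+00  2.19538490e-03] 0.08568619089879277 0.0187
scene 538.7211136968148 [0.01249903 0.560285   0.73554267]
side 544.073711755015 [-0.15193764 -0.91548383  0.46581205]
wrist 409.06110103777513 [0.67472257 0.08029619 0.37301535]
```

View pics/scene0.png

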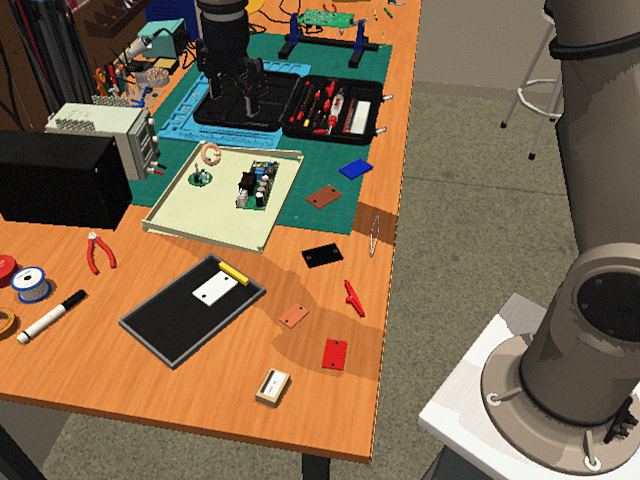

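View pics/wrist0.png

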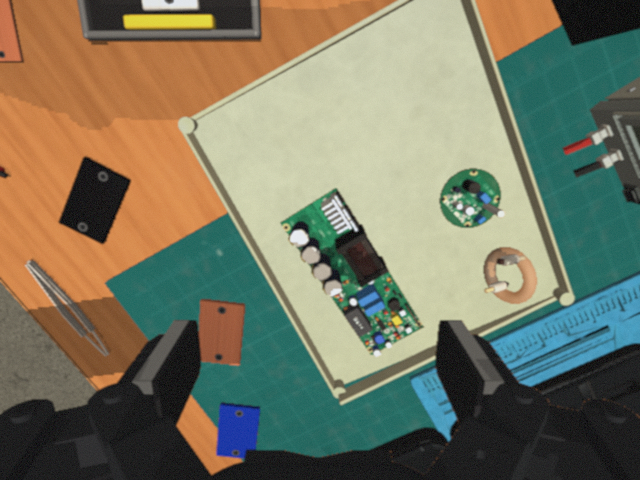

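The scene view shows blue at (355,169) and a copper-brown plate at (324,196), both on the mat. The look-alikes are a small copper plate at (293,316), a red one at (334,354) and a black one at (322,255). The tray is around (195,310), with silver at (215,290) and the yellow stop at (233,273). The plate at (324,196) fits copper: it is not red, it is the larger of the two copper ones, and it lies on the mat beside blue. I'll confirm it in one enlarged crop.

```bash
cat > h.py <<'E'
import numpy as np,cv2
from bench import r
def ray(m,uv):
    R=np.array(m['R']);c=-R.T@np.array(m['t'])
    d=R.T@np.array([(uv[0]-m['cx'])/m['fx'],(uv[1]-m['cy'])/m['fy'],1.]);return c,d/np.linalg.norm(d)
def plane(m,uv,z):
    c,d=ray(m,uv);return c+d*(z-c[2])/d[2]
def tri(obs):
    A=np.zeros((3,3));b=np.zeros(3)
    for m,uv in obs:
        c,d=ray(m,uv);P=np.eye(3)-np.outer(d,d);A+=P;b+=P@c
    return np.linalg.solve(A,b)
HSV=dict(blue=((110,150,60),(130,255,255)),yellow=((22,150,100),(35,255,255)),copper=((2,80,40),(12,255,190)),silver=((0,0,150),(180,40,255)))
def blobs(im,col,amin=150,box=None):
    k=cv2.inRange(cv2.cvtColor(im,cv2.COLOR_BGR2HSV),*[np.array(x) for x in HSV[col]])
    k=cv2.morphologyEx(k,cv2.MORPH_CLOSE,np.ones((5,5)))
    if box: z=np.zeros_like(k);x0,y0,x1,y1=box;z[y0:y1,x0:x1]=k[y0:y1,x0:x1];k=z
    cs=cv2.findContours(k,cv2.RETR_EXTERNAL,cv2.CHAIN_APPROX_NONE)[0]
    return sorted([c for c in cs if cv2.contourArea(c)>amin],key=cv2.contourArea,reverse=True)
E
python3 - <<'E'
from h import *
for n in("scene","side","wrist"):
    im=cv2.imread(f"pics/{n}0.png")
    for c in HSV:
        print(n,c,[(tuple(np.round(cv2.minAreaRect(k)[0]).astype(int).tolist()),int(cv2.contourArea(k))) for k in blobs(im,c)[:6]])
a=cv2.imread("pics/scene0.png")[150:370,110:390];a=cv2.resize(a,(560,440),interpolation=cv2.INTER_CUBIC)
cv2.imwrite("pics/crop0.png",a)
im=cv2.imread("pics/scene0.png");print([cv2.cvtColor(im,cv2.COLOR_BGR2HSV)[v,u] for u,v in((324,196),(293,316),(334,345),(355,169),(213,293))])
E
```

```text
scene blue [((171, 20), 1054), ((30, 285), 509), ((355, 168), 331), ((295, 29), 165)]
scene yellow [((233, 273), 202)]
scene copper [((28, 66), 3911), ((115, 37), 3624), ((185, 428), 2401), ((373, 237), 1289), ((319, 107), 594), ((324, 196), 413)]
scene silver [((550, 418), 9215), ((99, 116), 1893), ((215, 287), 724), ((27, 278), 384), ((360, 117), 358), ((274, 384), 269)]
side blue [((438, 306), 353)]
side yellow []
side copper [((597, 99), 3471), ((517, 202), 517), ((461, 121), 418), ((622, 178), 364), ((392, 286), 273), ((543, 301), 177)]
side silver [((95, 343), 10122), ((378, 248), 1071), ((476, 197), 723), ((447, 261), 670), ((540, 310), 574), ((463, 101), 364)]
wrist blue [((237, 431), 1848)]
wrist yellow [((168, 22), 1290)]
wrist copper [((92, 329), 4466), ((220, 332), 2581), ((24, 47), 1227), ((233, 48), 748), ((78, 87), 617), ((362, 259), 432)]
wrist silver [((370, 141), 46439), ((292, 243), 1026), ((170, 4), 441), ((329, 282), 354), ((460, 206), 321), ((602, 135), 152)]
[array([  8, 164, 145], dtype=uint8), array([  9, 166, 229], dtype=uint8), array([  0, 225, 223], dtype=uint8), array([116, 232, 177], dtype=uint8), array([ 30,   5, 248], dtype=uint8)]
```

View pics/side0.png

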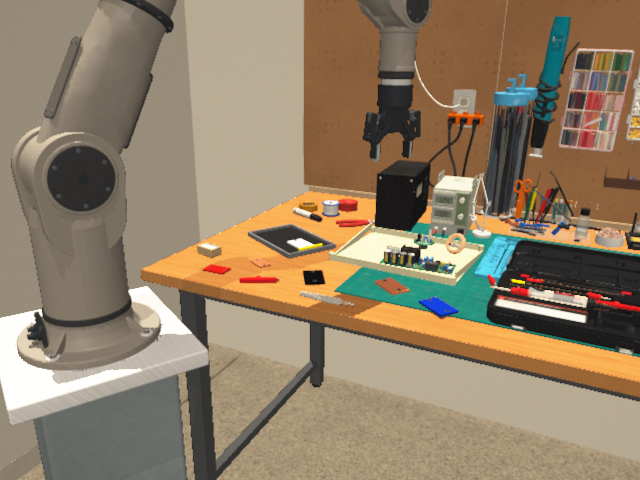

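View pics/crop0.png

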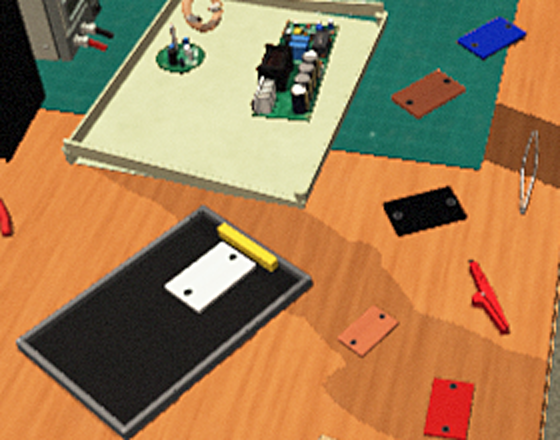

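The crop confirms it: (324,196) is the larger copper-brown plate on the mat. The one at (293,316) is smaller and lighter, and the one at (334,354) is red.

```bash
python3 - <<'E'
from h import *
np.set_printoptions(precision=4,suppress=True)
M={n:r.camera_model(n) for n in("scene","side","wrist")}
I={n:cv2.imread(f"pics/{n}0.png") for n in M}
sel=dict(blue={'scene':(355,168),'side':(438,306),'wrist':(237,431)},copper={'scene':(324,196),'side':(392,286),'wrist':(220,332)},silver={'scene':(215,287)},yellow={'scene':(233,273),'wrist':(168,22)})
for c,d in sel.items():
    obs=[]
    for n,p in d.items():
        k=min(blobs(I[n],c),key=lambda k:np.hypot(*(np.array(cv2.minAreaRect(k)[0])-p)))
        mo=cv2.moments(k);uv=(mo['m10']/mo['m00'],mo['m01']/mo['m00']);obs.append((M[n],uv))
        z={'blue':.008,'copper':.008,'silver':.01,'yellow':.013}[c]
        B=np.array([plane(M[n],q,z)[:2] for q in k[:,0]],np.float32)
        (cc,wh,a)=cv2.minAreaRect(B)
        print(c,n,plane(M[n],uv,z),'rect',np.array(cc),np.array(wh)*1000,a)
    if len(obs)>1: print('tri',tri(obs), [tri([obs[i],obs[-1]]) for i in range(len(obs)-1)])
m=M['scene']
print('tray corners(scene)',[plane(m,p,.012) for p in((121,321),(212,257),(266,290),(173,362))])
E
```

```text
blue scene [ 0.5826 -0.256   0.008 ] rect [ 0.5832 -0.2569] [70.3851 45.3918] 81.62651062011719
blue side [ 0.5871 -0.2581  0.008 ] rect [ 0.5876 -0.2564] [74.2471 46.6233] 82.34239959716797
blue wrist [ 0.5859 -0.2535  0.008 ] rect [ 0.586  -0.2558] [70.9177 43.0521] 82.27864837646484
tri [ 0.5854 -0.2574  0.0065] [array([ 0.5847, -0.2581,  0.0047]), array([ 0.5867, -0.2562,  0.0068])]
copper scene [ 0.5723 -0.1322  0.008 ] rect [ 0.573  -0.1331] [70.5365 46.3126] 82.35308837890625
copper side [ 0.578 -0.134  0.008] rect [ 0.5787 -0.1329] [74.3905 46.1188] 82.20806121826172
copper wrist [ 0.5764 -0.1317  0.008 ] rect [ 0.5754 -0.1332] [71.0814 45.2321] 82.382080078125
tri [ 0.5758 -0.1339  0.0067] [array([ 0.575 , -0.1347,  0.0043]), array([ 0.5772, -0.1328,  0.0076])]
silver scene [0.5551 0.1918 0.01  ] rect [0.5555 0.1909] [45.0209 71.0862] 0.6817076802253723
yellow scene [0.5534 0.1474 0.013 ] rect [0.5542 0.1472] [75.1885 14.7908] 0.4695078730583191
yellow wrist [0.5564 0.1472 0.013 ] rect [0.557 0.147] [71.8022 10.5515] 0.0005450926837511361
tri [0.5553 0.1469 0.011 ] [array([0.5553, 0.1469, 0.011 ])]
tray corners(scene) [array([0.6171, 0.3439, 0.012 ]), array([0.6141, 0.1448, 0.012 ]), array([0.4807, 0.1379, 0.012 ]), array([0.4879, 0.3393, 0.012 ])]
```

```bash
python3 -m crank '[[-0.07,0.16,0,0,-0.1],[-0.07,0.16,0,0,-0.1],[-0.07,0.16,0,0,-0.1],[-0.07,0.16,0,0,-0.1],[-0.07,0.16,0,0,-0.1],[-0.07,0.16,0,0,-0.1],[-0.07,0.16,0,0,-0.1],[-0.07,0.16,0,0,-0.1]]' 30; python3 -m crank '[[0,0,0,0,0.3],[0,0,0,0,0.3]]'
python3 - <<'E'
from h import *
np.set_printoptions(precision=4,suppress=True)
o=r.get_obs();print(o['tcp_pos'],o['orientation'],o['grip_width'],o['clock'])
m=r.camera_model("wrist");im=r.grab_frame("wrist");cv2.imwrite("pics/wrist1.png",im)
for c,z in(("silver",.01),("yellow",.016)):
  for k in blobs(im,c,800)[:4]:
    B=np.array([plane(m,q,z)[:2] for q in k[:,0]],np.float32);cc,wh,a=cv2.minAreaRect(B);print(c,cv2.minAreaRect(k)[0],np.array(cc),np.array(wh)*1e3,a)
E
```

```text
clock: 0.82
tcp_pos: [0.5619, 0.2573, 0.2311]
orientation: [-2.221, -2.221, 0.001]
contact_force: [0.9, 0.9, -0.2]
grip_width: 0.0389
gripper_force: 0.0
clock: 0.98
tcp_pos: [0.5614, 0.259, 0.231]
orientation: [-2.215, -2.227, 0.0]
contact_force: [0.8, -0.6, 0.2]
grip_width: 0.0556
gripper_force: 0.0
[0.5614 0.259  0.231 ] [-2.2146 -2.2266  0.0001] 0.055592621924756995 0.9833
silver (512.270263671875, 372.92059326171875) [0.7688 0.0764] [109.7559 154.9579] 24.158523559570312
silver (364.2524108886719, 408.48193359375) [0.6163 0.0346] [ 85.3381 113.4034] 22.39841079711914
silver (313.5, 272.5) [0.5578 0.1912] [44.0479 71.0373] 0.30849355459213257
silver (625.0, 29.5) [0.8065 0.4007] [21.8499 46.1835] 13.916031837463379
yellow (313.0, 315.0) [0.5574 0.1501] [70.2838 13.0223] 0.3209523856639862
```

View pics/wrist1.png

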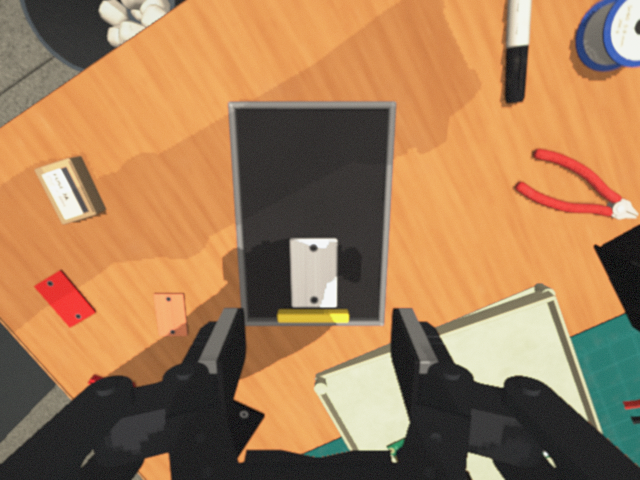

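The tray is square to the picture, with the stop at (313,315) and silver at (313,272). Next I go over the mat for a second close measurement.

```bash
python3 -m crank '[[0.01,-0.19,0,0,0.3],[0.01,-0.19,0,0,0.3],[0.01,-0.19,0,0,0.3],[0.01,-0.19,0,0,0.3],[0.01,-0.19,0,0,0.3],[0.01,-0.19,0,0,0.3],[0.01,-0.19,0,0,0.3],[0.01,-0.19,0,0,0.3]]' >/dev/null; python3 -m crank '[[0.01,-0.19,0,0,0.3],[0.01,-0.19,0,0,0.3],[0.01,-0.19,0,0,0.3],[0.01,-0.19,0,0,0.3],[0,0,0,0,0.3],[0,0,0,0,0.3]]'
cat >> h.py <<'E'
def rect(m,k,z):
    B=np.array([plane(m,q,z)[:2] for q in k[:,0]],np.float32);cc,wh,a=cv2.minAreaRect(B);return np.array(cc),np.array(wh)*1e3,a
E
python3 - <<'E'
from h import *
np.set_printoptions(precision=4,suppress=True)
m=r.camera_model("wrist");im=r.grab_frame("wrist");cv2.imwrite("pics/wrist2.png",im);ms=r.camera_model("scene");s0=cv2.imread("pics/scene0.png")
for c,z,ps in(("blue",.009,(355,168)),("copper",.009,(324,196))):
  kk=min(blobs(s0,c),key=lambda k:np.hypot(*(np.array(cv2.minAreaRect(k)[0])-ps)))
  for k in blobs(im,c,800)[:3]: print(c,cv2.minAreaRect(k)[0],*rect(m,k,z),'tri',tri([(m,cv2.minAreaRect(k)[0]),(ms,cv2.minAreaRect(kk)[0])]))
print(r.get_obs()['tcp_pos'])
# tray, from wrist1: grey lip outer border
a=cv2.imread("pics/wrist1.png");hsv=cv2.cvtColor(a,cv2.COLOR_BGR2HSV)
# model at that time: same R, shifted t (no turn)
R=np.array(m['R']);o=np.array([.5614,.259,.231])-r.get_obs()['tcp_pos'];m1=dict(m);m1['t']=np.array(m['t'])-R@o
k=cv2.inRange(hsv,(0,90,60),(25,255,255)) # wood
nw=cv2.bitwise_not(k)[100:330,200:430]
def edge(v,side):
    row=hsv[v,:,1].astype(int); c=range(312,200,-1) if side<0 else range(330,430)
    for u in c:
        if k[v,u] and k[v,u+side]: return u-side*.5
for v in range(120,301,30):
    l,rr=[plane(m1,(edge(v,s),v),.012) for s in(-1,1)];print(v,l[:2],rr[:2],(l+rr)[:1]/2)
print('silver tri',tri([(m1,(313.5,272.5)),(ms,(215,287.5))]),plane(m1,(313.5,272.5),.01))
E
```

```text
clock: 2.2
tcp_pos: [0.5855, -0.2056, 0.2311]
orientation: [2.231, 2.211, -0.003]
contact_force: [0.8, 1.2, -0.7]
grip_width: 0.0555
gripper_force: 0.0
blue (318.87957763671875, 254.54379272460938) [ 0.5858 -0.256 ] [67.5272 42.8841] 82.57666778564453 tri [ 0.5851 -0.2574  0.0062]
copper (279.3629150390625, 291.93560791015625) [ 0.5497 -0.2976] [ 75.1716 128.9378] 43.00883865356445 tri [ 0.5791 -0.2348 -0.0119]
[ 0.5861 -0.2025  0.231 ]
120 [0.486 0.329] [0.6264 0.3277] [0.5562]
150 [0.4858 0.3041] [0.6268 0.3029] [0.5563]
180 [0.4856 0.2781] [0.6263 0.2769] [0.556]
210 [0.4855 0.2509] [0.6258 0.2497] [0.5556]
240 [0.4853 0.2225] [0.6261 0.2212] [0.5557]
270 [0.4851 0.1926] [0.6256 0.1914] [0.5553]
300 [0.4849 0.1612] [0.625 0.16 ] [0.5549]
silver tri [0.5563 0.1891 0.0083] [0.5562 0.1886 0.01  ]
```

```bash
python3 -m crank '[[0.007,-0.11,0,-0.085,0.4],[0,-0.11,0,-0.085,0.4],[0,0,-0.2,0,0.4],[0,0,-0.2,0,0.4],[0,0,-0.2,0,0.4],[0,0,-0.2,0,0.4],[0,0,-0.1,0,0.4],[0,0,0,0,0.4]]'; python3 -m crank '[[0,0,-0.04,0,0.4],[0,0,-0.02,0,0.4],[0,0,0,0,0.4],[0,0,0,0,0.4]]'
python3 - <<'E'
from h import *
o=r.get_obs();print(o['tcp_pos'],o['orientation'],o['contact_force'],o['grip_width'])
m=r.camera_model("wrist");im=r.grab_frame("wrist");cv2.imwrite("pics/wrist3.png",im)
E
```

```text
clock: 2.92
tcp_pos: [0.5845, -0.2432, 0.046]
orientation: [-2.36, -2.061, 0.008]
contact_force: [-0.6, 0.4, -0.3]
grip_width: 0.0597
gripper_force: 0.0
clock: 3.25
tcp_pos: [0.5894, -0.2445, 0.0408]
orientation: [2.363, 2.066, 0.002]
contact_force: [-0.4, 0.4, -0.5]
grip_width: 0.0597
gripper_force: 0.0
[ 0.58944248 -0.24450477  0.04084321] [2.36337838e+00 2.06641575e+00 1.95640372e-03] [-0.37631711  0.35790568 -0.51457199] 0.05966396071140951
```

View pics/wrist3.png

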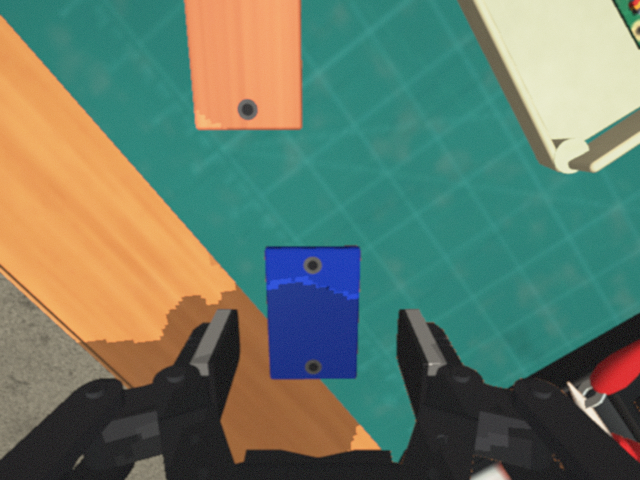

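```bash
python3 -m crank '[[0,0,-0.1,0,0.4],[0,0,-0.07,0,0.4],[0,0,0,0,0.4]]'; python3 -m crank '[[0,0,-0.01,0,0.4],[0,0,0,0,0.4]]';python3 -m crank '[[0,0,-0.01,0,0.4],[0,0,0,0,0.4]]'
```

```text
clock: 3.55
tcp_pos: [0.5867, -0.2431, 0.0032]
orientation: [-2.362, -2.066, 0.003]
contact_force: [-0.2, 0.8, -1.2]
grip_width: 0.0595
gripper_force: 0.0
clock: 3.72
tcp_pos: [0.5885, -0.244, 0.0035]
orientation: [2.365, 2.068, 0.0]
contact_force: [-0.1, 0.3, 1.0]
grip_width: 0.0594
gripper_force: 0.0
clock: 3.88
tcp_pos: [0.5888, -0.2442, 0.0017]
orientation: [2.364, 2.068, 0.001]
contact_force: [0.2, 0.1, -1.4]
grip_width: 0.0597
gripper_force: 0.0
```

```bash
python3 -m crank '[[0,0,-0.01,0,0.4],[0,0,0,0,0.4]]'|sed -n '2p;4p';python3 -m crank '[[0,0,0,0,0.18],[0,0,0,0,0.18],[0,0,0,0,0.18]]' 25; python3 -m crank '[[0,0,0,0,-0.3],[0,0,0,0,-0.3],[0,0,0,0,-0.3],[0,0,0,0,-0.3]]' 25
```

```text
tcp_pos: [0.5885, -0.244, -0.0007]
contact_force: [-0.7, -0.7, -0.2]
clock: 4.3
tcp_pos: [0.589, -0.2442, -0.0]
orientation: [2.364, 2.068, 0.001]
contact_force: [-0.1, -0.4, 4.5]
grip_width: 0.0504
gripper_force: 2.4
clock: 4.63
tcp_pos: [0.5896, -0.2445, 0.0011]
orientation: [2.363, 2.067, 0.002]
contact_force: [-1.8, -0.3, 12.8]
grip_width: 0.0434
gripper_force: 30.6
```

```bash
python3 -m crank '[[0,0,0.03,0,-0.3],[0,0,0.12,0,-0.3],[0,0,0.15,0,-0.3],[0,0,0.15,0,-0.3],[0,0,0.15,0,-0.3],[-0.012,0.1,0,0.06,-0.3],[-0.012,0.14,0,0.06,-0.3],[-0.012,0.19,0,0.05,-0.3]]'; python3 -m crank '[[-0.012,0.19,0,0,-0.3],[-0.012,0.19,0,0,-0.3],[-0.012,0.19,0,0,-0.3],[-0.012,0.19,0,0,-0.3],[-0.012,0.19,0,0,-0.3],[-0.012,0.19,0,0,-0.3],[-0.012,0.19,0,0,-0.3],[-0.012,0.19,0,0,-0.3]]' >/dev/null; python3 -m crank '[[-0.012,0.19,0,0,-0.3],[-0.012,0.19,0,0,-0.3],[-0.012,0.13,0,0,-0.3],[0,0,0,0,-0.3],[0,0,0,0,-0.3],[0,0,0,0,-0.3]]'
cat > look.py <<'E'
from h import *
import sys
np.set_printoptions(precision=4,suppress=True)
n=sys.argv[1]
o=r.get_obs();print('tcp',o['tcp_pos'],o['contact_force'],o['grip_width'],o['clock'])
m=r.camera_model("wrist");im=r.grab_frame("wrist");s=r.grab_frame("scene");ms=r.camera_model("scene")
o2=r.get_obs();print('tcp',o2['tcp_pos'],'camtcp yaw',np.degrees(2*np.arctan2(o2['orientation'][1],o2['orientation'][0])-np.pi/2))
cv2.imwrite(f"pics/w{n}.png",im);cv2.imwrite(f"pics/s{n}.png",s)
for a in sys.argv[2:]:
    c,z=a.split(':')
    for nm,mm,i in(('w',m,im),('s',ms,s)):
        for k in blobs(i,c,250)[:6]:
            cc,wh,an=rect(mm,k,float(z))
            if 60<max(wh)<80 and min(wh)>8: print(c,nm,np.round(cv2.minAreaRect(k)[0]),cc,wh,an)
E
python3 look.py 4 blue:.13 silver:.01
```

```text
clock: 5.3
tcp_pos: [0.5805, -0.1601, 0.1197]
orientation: [2.223, 2.218, -0.001]
contact_force: [1.3, 0.9, -1.1]
grip_width: 0.043
gripper_force: 26.1
clock: 6.47
tcp_pos: [0.5543, 0.247, 0.1187]
orientation: [2.221, 2.221, -0.003]
contact_force: [-0.8, -1.0, -0.4]
grip_width: 0.0429
gripper_force: 26.1
tcp [0.5543 0.247  0.1187] [-0.7947 -0.9818 -0.3502] 0.04291511770327317 6.4667
tcp [0.5549 0.246  0.119 ] camtcp yaw -0.12437397867862793
blue w [317. 360.] [0.5539 0.237 ] [68.4123 42.5435] 88.71031951904297
blue s [ 31. 285.] [0.6767 0.4253] [45.9967 76.634 ] 76.16327667236328
silver s [215. 287.] [0.5555 0.1913] [45.1506 69.3551] 1.1419739723205566
silver s [ 25. 280.] [0.8177 0.3956] [46.6852 69.4673] 80.0330581665039
```

```bash
python3 -m crank '[[0.015,0,-0.1,0.02,-0.3],[0,0,-0.15,0,-0.3],[0,0,-0.15,0,-0.3],[0,0,-0.1,0,-0.3],[0,0,0,0,-0.3],[0,0,0,0,-0.3]]'; python3 look.py 5 blue:.028 silver:.01
```

```text
clock: 7.07
tcp_pos: [0.5575, 0.2463, 0.0187]
orientation: [-2.206, -2.237, 0.004]
contact_force: [0.2, -0.8, -0.1]
grip_width: 0.0428
gripper_force: 26.1
tcp [0.5575 0.2463 0.0187] [ 0.1922 -0.7755 -0.103 ] 0.04280056322473762 7.0667
tcp [0.5591 0.2477 0.0208] camtcp yaw 0.8276411011264838
blue w [318. 360.] [0.5575 0.2347] [70.0919 43.2801] 89.8469009399414
silver s [ 26. 280.] [0.824  0.4027] [46.9991 67.4359] 26.46548843383789
silver s [217. 286.] [0.555 0.191] [43.9736 68.6967] 1.1419739723205566
```

View pics/w5.png

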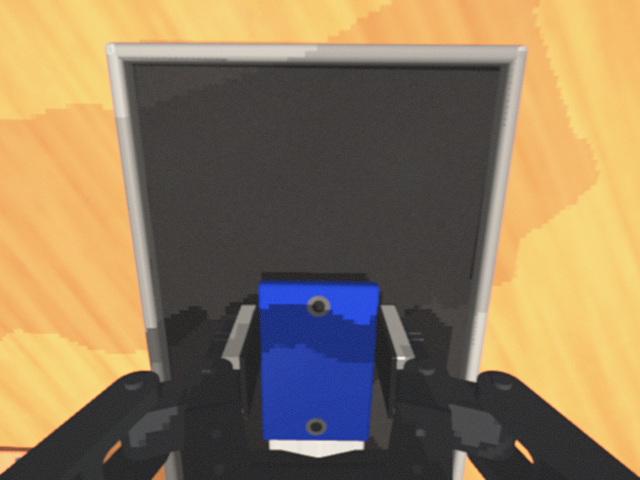

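```bash
python3 -m crank '[[0,0.005,-0.03,0,-0.3],[0,0,-0.02,0,-0.3],[0,0,0,0,-0.3]]' 20|sed -n '2p;4p'; for i in 1; do :; done; python3 -m crank '[[0,0,-0.01,0,-0.3],[0,0,0,0,-0.3]]'|sed -n '2p;4p'; python3 -m crank '[[0,0,-0.01,0,-0.3],[0,0,0,0,-0.3]]'|sed -n '2p;4p'
```

```text
tcp_pos: [0.5577, 0.2491, 0.0093]
contact_force: [0.0, -0.0, -0.0]
tcp_pos: [0.558, 0.2493, 0.0077]
contact_force: [-0.8, -1.2, 4.6]
tcp_pos: [0.558, 0.2496, 0.0061]
contact_force: [-2.6, 0.9, 7.2]
```

```bash
python3 -m crank '[[0,0,-0.008,0,-0.3],[0,0,0,0,-0.3]]'|sed -n '2p;4p'; python3 -m crank '[[0,0,0,0,0.1],[0,0,0,0,0.15],[0,0,0,0,0.2],[0,0,0,0,0.25],[0,0,0,0,0.3],[0,0,0,0,0.3]]' |sed -n '2p;4,5p'; python3 -m crank '[[0,0,0.02,0,0.4],[0,0,0.05,0,0.4],[0,0,0.15,0,0.4],[0,0,0.2,0,0.4],[0,0,0.2,0,0.4],[0,0,0,0,0.4],[0,0,0,0,0.4]]'; python3 look.py 6 blue:.0146 silver:.01
```

```text
tcp_pos: [0.558, 0.2499, 0.0046]
contact_force: [-1.2, 0.0, 7.4]
tcp_pos: [0.5578, 0.2489, 0.0036]
contact_force: [0.4, 0.4, -0.4]
grip_width: 0.0556
clock: 9.0
tcp_pos: [0.5599, 0.25, 0.1316]
orientation: [2.203, 2.237, 0.011]
contact_force: [0.4, 0.2, -1.6]
grip_width: 0.06
gripper_force: 0.0
tcp [0.5599 0.25   0.1316] [ 0.3593  0.2291 -1.6061] 0.06002283374918803 9.0
tcp [0.5575 0.2488 0.1279] camtcp yaw -359.1016499768827
blue w [313. 257.] [0.5581 0.2354] [43.9843 71.764 ] 0.9020630717277527
blue s [195. 300.] [0.5561 0.2347] [46.3508 77.5631] 5.6638875007629395
silver w [373. 448.] [0.6098 0.0714] [76.5363 41.1985] 20.916114807128906
silver s [217. 286.] [0.5555 0.191 ] [45.1506 68.6967] 1.1419739723205566
```

View pics/w6.png

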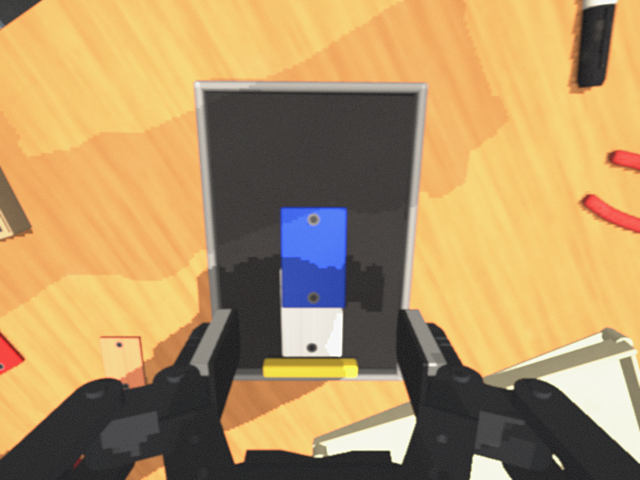

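Blue, centred at (313,257), now leans on silver, whose visible part spans rows 307–356. I'll check the spacing from the edges.

```bash
python3 - <<'E'
from h import *
np.set_printoptions(precision=4,suppress=True)
m=r.camera_model("wrist");im=cv2.imread("pics/w6.png")
def edges(u,a,b):
    g=im[a:b,u-6:u+6].astype(float).mean(1);d=np.abs(np.diff(g,axis=0)).sum(1);return [(a+i+.5,int(d[i])) for i in range(1,len(d)-1) if d[i]>40 and d[i]>=d[i-1] and d[i]>=d[i+1]]
print(edges(300,80,385));print(edges(328,80,385))
for v,z in((207.5,.010),(307,.0192),(356,.01),(359,.016),(376,.016),(92,.012)): print(v,plane(m,(300,v),z))
ms=r.camera_model("scene");s=cv2.imread("pics/s6.png");
for c,z,im_,mm in(("blue",.0146,s,ms),("blue",.0146,im,m)):
    k=max((k for k in blobs(im_,c,250) if 150<cv2.minAreaRect(k)[0][0]<330),key=cv2.contourArea)
    print([ (q,plane(mm,q,z)[:2]) for q in cv2.boxPoints(cv2.minAreaRect(k))])
cv2.imwrite("pics/s6c.png",cv2.resize(s[220:390,90:310],None,fx=3,fy=3,interpolation=cv2.INTER_CUBIC))
E
```

```text
[(81.5, 73), (91.5, 101), (207.5, 85), (307.5, 184), (356.5, 227), (358.5, 98), (365.5, 66), (376.5, 108), (380.5, 58)]
[(81.5, 68), (91.5, 104), (207.5, 107), (266.5, 42), (307.5, 186), (356.5, 238), (358.5, 103), (365.5, 65), (377.5, 108), (380.5, 79)]
207.5 [0.5458 0.2691 0.01  ]
307 [0.5463 0.202  0.0192]
356 [0.5461 0.1575 0.01  ]
359 [0.5463 0.159  0.016 ]
376 [0.5463 0.1446 0.016 ]
92 [0.5457 0.3395 0.012 ]
[(array([172., 307.], dtype=float32), array([0.5742, 0.2708])), (array([201.5, 277.5], dtype=float32), array([0.5876, 0.1932])), (array([217.5, 293.5], dtype=float32), array([0.5378, 0.2001])), (array([188., 323.], dtype=float32), array([0.5271, 0.2754]))]
[(array([280., 207.], dtype=float32), array([0.5332, 0.2702])), (array([346., 207.], dtype=float32), array([0.5754, 0.2709])), (array([346., 307.], dtype=float32), array([0.578 , 0.2002])), (array([280., 307.], dtype=float32), array([0.5323, 0.1995]))]
```

View pics/s6c.png

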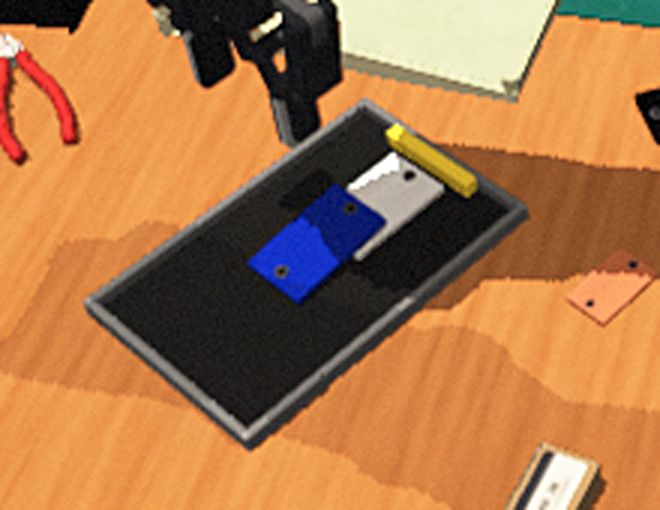

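The scene crop shows blue leaning on silver, in line with it, its outer end down; the spacing is about 44–45 mm. Now for copper.

```bash
python3 -m crank '[[0.01,-0.186,0,-0.063,0.4],[0.01,-0.186,0,-0.063,0.4],[0.01,-0.186,0,-0.063,0.4],[0.01,-0.186,0,0,0.4],[0.01,-0.186,0,0,0.4],[0.01,-0.186,0,0,0.4],[0.01,-0.186,0,0,0.4],[0.01,-0.186,0,0,0.4]]' >/dev/null;  python3 -m crank '[[0.01,-0.186,0,0,0.4],[0.01,-0.186,0,0,0.4],[0,0,0,0,0.4],[0,0,0,0,0.4],[0,0,0,0,0.4]]'
python3 - <<'E'
from h import *
np.set_printoptions(precision=4,suppress=True)
o=r.get_obs();m=r.camera_model("wrist");im=r.grab_frame("wrist");cv2.imwrite("pics/w7.png",im);o2=r.get_obs()
print(o['tcp_pos'],o2['tcp_pos'],-np.array(m['R']).T@m['t'])
hsv=cv2.cvtColor(im,cv2.COLOR_BGR2HSV);k=cv2.inRange(hsv,(0,70,40),(16,255,255))
k=cv2.morphologyEx(k,cv2.MORPH_CLOSE,np.ones((5,5)))
for c in cv2.findContours(k,0,1)[0]:
    if cv2.contourArea(c)>1500: print(cv2.boundingRect(c),*rect(m,c,.009))
E
```

```text
clock: 10.18
tcp_pos: [0.5769, -0.1223, 0.1263]
orientation: [-2.362, -2.068, 0.002]
contact_force: [0.3, -0.0, -0.2]
grip_width: 0.0601
gripper_force: 0.0
[ 0.5769 -0.1223  0.1263] [ 0.5772 -0.1213  0.1266] [ 0.5877 -0.0429  0.2689]
(285, 202, 68, 99) [ 0.5758 -0.1329] [69.7305 44.1958] 82.44701385498047
(528, 48, 51, 63) [ 0.7279 -0.0437] [16.9905 35.3908] 31.68263816833496
(0, 0, 364, 459) [ 0.481  -0.1333] [342.6499 223.778 ] 88.70893859863281
```

View pics/w7.png

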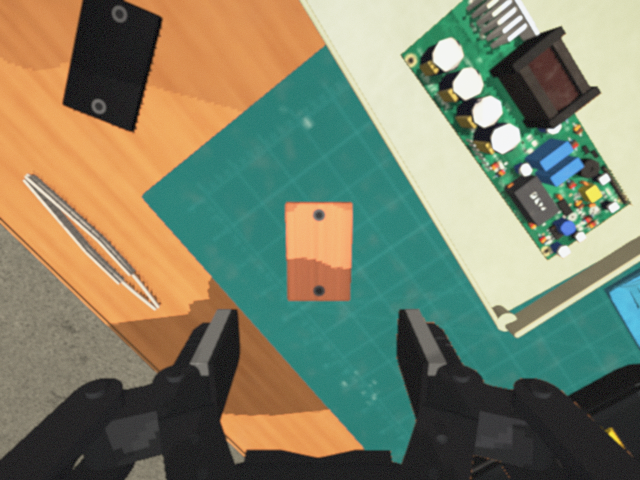

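Copper fills (285–353, 202–301), measuring 69.7 x 44.2 mm, square to the jaws and clear of the cream tray. Now I descend and grip.

```bash
python3 -m crank '[[0,0,-0.15,0,0.4],[0,0,-0.15,0,0.4],[0,0,-0.15,0,0.4],[0,0,-0.12,0,0.4],[0,0,-0.04,0,0.4],[0,0,0,0,0.4],[0,0,0,0,0.4]]'; python3 -m crank '[[0,0,-0.015,0,0.4],[0,0,0,0,0.18],[0,0,0,0,0.18],[0,0,0,0,0.18]]' |sed -n '2p;4p'; python3 -m crank '[[0,0,0,0,-0.3],[0,0,0,0,-0.3],[0,0,0,0,-0.3],[0,0,0,0,-0.3]]' 25
```

```text
clock: 10.82
tcp_pos: [0.5781, -0.1219, 0.006]
orientation: [-2.362, -2.071, -0.0]
contact_force: [-0.4, 0.0, 1.1]
grip_width: 0.0602
gripper_force: 0.0
tcp_pos: [0.5785, -0.1231, 0.0037]
contact_force: [-0.4, -0.2, 0.1]
clock: 11.48
tcp_pos: [0.5782, -0.1231, 0.0036]
orientation: [2.364, 2.068, 0.001]
contact_force: [-2.1, 2.1, 5.9]
grip_width: 0.0428
gripper_force: 24.8
```

```bash
python3 -m crank '[[0,0,0.03,0,-0.3],[0,0,0.12,0,-0.3],[0,0,0.15,0,-0.3],[0,0,0.15,0,-0.3],[0,0,0.13,0,-0.3],[-0.01,0.1,0,0.06,-0.3],[-0.01,0.14,0,0.06,-0.3],[-0.01,0.19,0,0.06,-0.3]]' 30 |sed -n '5,6p'; python3 -m crank '[[-0.01,0.19,0,0,-0.3],[-0.01,0.19,0,0,-0.3],[-0.01,0.19,0,0,-0.3],[-0.01,0.19,0,0,-0.3],[-0.01,0.19,0,0,-0.3],[-0.01,0.19,0,0,-0.3],[-0.01,0.19,0,0,-0.3],[0,0.19,0,0,-0.3]]' >/dev/null; python3 -m crank '[[0,0.12,0,0,-0.3],[0,0,0,0,-0.3],[0,0,0,0,-0.3],[0,0,0,0,-0.3]]'
cat > look2.py <<'E'
from h import *
import sys
np.set_printoptions(precision=4,suppress=True)
HSV['copper']=((0,70,40),(16,255,255))
zt=float(sys.argv[2]);P=[]
m=r.camera_model("wrist");im=r.grab_frame("wrist");cv2.imwrite(f"pics/w{sys.argv[1]}.png",im)
for i in range(1): P.append(r.get_obs()['tcp_pos'])
print('tcp',P)
for c,z in(("copper",zt),("blue",.0146)):
  for k in blobs(im,c,800):
    R=rect(m,k,z)
    if max(R[1])<90: print(c,cv2.boundingRect(k),*R)
E
python3 look2.py 8 .126
```

```text
grip_width: 0.0425
gripper_force: 31.0
clock: 13.15
tcp_pos: [0.5575, 0.29, 0.1184]
orientation: [2.212, 2.231, -0.002]
contact_force: [1.0, 0.2, -1.3]
grip_width: 0.0425
gripper_force: 31.0
tcp [array([0.5578, 0.2893, 0.1185])]
copper (257, 269, 123, 161) [0.5575 0.2822] [70.1574 43.8588] 89.99372863769531
copper (551, 0, 75, 160) [0.6413 0.3797] [18.7457 47.8737] 21.939083099365234
copper (245, 435, 146, 24) [0.558  0.2383] [59.4719 11.9284] 0.4886746406555176
copper (574, 245, 66, 87) [0.6625 0.3141] [20.4266 37.926 ] 28.721494674682617
```

View pics/w8.png

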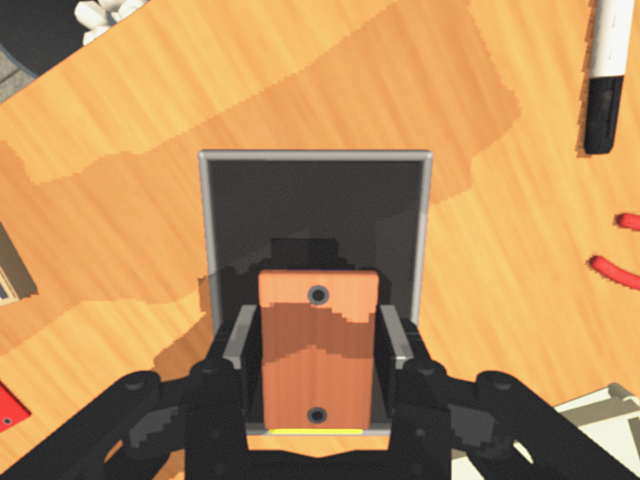

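Held copper sits at rows 269–430, centred over x = 0.5575 and square, with its centre about 46 mm beyond blue's. Lowering.

```bash
python3 -m crank '[[0,0,-0.1,0,-0.3],[0,0,-0.15,0,-0.3],[0,0,-0.15,0,-0.3],[0,0,-0.09,0,-0.3],[0,0,0,0,-0.3],[0,0,0,0,-0.3]]' 20|sed -n '2p;4p'; python3 look2.py 9 .026;  python3 -m crank '[[0,0,-0.02,0,-0.3],[0,0,0,0,-0.3]]'|sed -n '2p;4p'; python3 -m crank '[[0,0,-0.015,0,-0.3],[0,0,0,0,-0.3]]'|sed -n '2p;4p';python3 -m crank '[[0,0,-0.01,0,-0.3],[0,0,0,0,-0.3]]'|sed -n '2p;4p'
```

```text
tcp_pos: [0.5577, 0.2891, 0.0202]
contact_force: [0.1, 0.7, -0.9]
tcp [array([0.5587, 0.29  , 0.0215])]
copper (257, 269, 123, 162) [0.5576 0.2797] [71.6221 44.4734] 89.94175720214844
copper (505, 0, 95, 194) [0.6326 0.3747] [10.8442 65.5428] 29.737728118896484
copper (0, 196, 100, 177) [0.4529 0.3043] [19.7181 72.7137] 15.788951873779297
blue (271, 431, 98, 26) [0.559 0.226] [43.5562 14.1686] 0.43241024017333984
tcp_pos: [0.5588, 0.2911, 0.0179]
contact_force: [-0.0, 0.8, -1.2]
tcp_pos: [0.5581, 0.2912, 0.0141]
contact_force: [0.8, -0.3, -0.8]
tcp_pos: [0.5582, 0.2913, 0.0121]
contact_force: [-0.5, 0.9, 3.5]
```

```bash
python3 -m crank '[[0,0,-0.01,0,-0.3],[0,0,0,0,-0.3]]'|sed -n '2p;4p'; python3 -m crank '[[0,0,-0.01,0,-0.3],[0,0,0,0,-0.3]]'|sed -n '2p;4p';python3 -m crank '[[0,0,-0.007,0,-0.3],[0,0,0,0,-0.3]]'|sed -n '2p;4p'
```

```text
tcp_pos: [0.5581, 0.2916, 0.01]
contact_force: [-0.0, -0.2, 4.5]
tcp_pos: [0.558, 0.2919, 0.0078]
contact_force: [-0.4, 1.9, 3.6]
tcp_pos: [0.5581, 0.292, 0.0075]
contact_force: [-3.1, 1.3, 11.8]
```

```bash
python3 -m crank '[[0,0,0.003,0,0.1],[0,0,0,0,0.15],[0,0,0,0,0.2],[0,0,0,0,0.25],[0,0,0,0,0.3],[0,0,0,0,0.3]]' |sed -n '2p;4,5p'; python3 -m crank '[[0,0,0.02,0,0.4],[0,0,0.05,0,0.4],[0,0,0.15,0,0.4],[0,0,0.2,0,0.4],[0,0,0.2,0,0.4],[0,-0.1,0,0,0.4],[0,0,0,0,0.4],[0,0,0,0,0.4]]'; python3 look2.py 10 .0146
python3 - <<'E'
from h import *
s=r.grab_frame("scene");w=cv2.imread("pics/w10.png")
a=cv2.resize(s[230:380,100:290],(400,316),interpolation=cv2.INTER_CUBIC);b=cv2.resize(w[60:400,120:500],(353,316))
cv2.imwrite("pics/fin.png",np.hstack([a,b]))
m=r.camera_model("wrist")
for u in(300,328):
    g=w[50:420,u-5:u+6].astype(float).mean(1);d=np.abs(np.diff(g,axis=0)).sum(1)
    print([(50+i+.5,int(d[i]),round(float(plane(m,(u,50.5+i),.012)[1]),4)) for i in range(1,len(d)-1) if d[i]>50 and d[i]>=d[i-1] and d[i]>=d[i+1]])
E
```

```text
tcp_pos: [0.5577, 0.2907, 0.0066]
contact_force: [0.0, 0.1, -0.2]
grip_width: 0.0555
clock: 15.92
tcp_pos: [0.5581, 0.27, 0.1317]
orientation: [2.214, 2.228, 0.001]
contact_force: [1.1, 0.8, -0.2]
grip_width: 0.0599
gripper_force: 0.0
tcp [array([0.5573, 0.2709, 0.1307])]
copper (283, 167, 71, 107) [0.558  0.2807] [46.1873 71.7927] 0.20254579186439514
copper (566, 0, 49, 124) [0.7166 0.3779] [25.3715 67.4394] 5.821897029876709
copper (576, 218, 64, 41) [0.7532 0.27  ] [13.7918 51.4677] 66.27787017822266
blue (286, 275, 64, 57) [0.5585 0.2217] [43.7436 43.3051] 0.34128260612487793
[(114.5, 78, 0.3494), (124.5, 114, 0.3435), (167.5, 172, 0.3174), (256.5, 57, 0.2577), (273.5, 132, 0.2453), (332.5, 167, 0.1995), (377.5, 207, 0.1614), (387.5, 63, 0.1525), (398.5, 119, 0.1425), (400.5, 108, 0.1406)]
[(114.5, 75, 0.3495), (124.5, 117, 0.3437), (167.5, 169, 0.3176), (273.5, 133, 0.2455), (331.5, 165, 0.2005), (377.5, 211, 0.1616), (387.5, 66, 0.1527), (398.5, 83, 0.1427), (400.5, 56, 0.1409)]
```

View pics/fin.png

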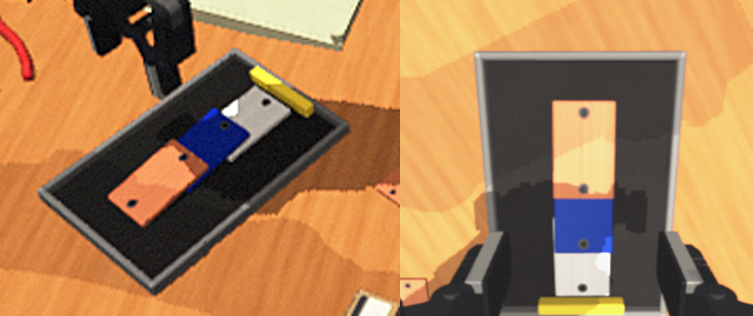

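The final views show silver, blue and copper shingled in a straight row on the tray's centre line. The near edges of blue and copper are about 45 mm apart, and the gripper is clear.

```bash
python3 -c "
from bench import r
print(r.hand_in())"
```

```text
the job is handed in; nothing more can be done
None
```

The row is finished and handed in: blue rests on silver's free end and copper on blue's, straight along the tray at about 44 mm and 45 mm spacing (46 mm was the aim), with about 16 s of the 64 s used; the hand-in returned no verdict.

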